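# Gauge the stepped block

### The arm

A 6-joint arm with a two-finger parallel gripper is mounted at the origin on the work surface. World frame = base frame: x ahead of the robot, y to its left, z up, the work surface at z = 0. Lengths are in m, angles in degrees, forces in N, time in s.
With the tool pointing down it reaches from about 0.3 to 0.775 m from the base axis. Payload 14.6 kg.
Tool frame: the origin (TCP) lies at the very end of the fingers, on their centre line; the grasp point (between the pads) lies behind it (bot.pinch_z is the x of the grasp point in the tool frame, in m); x points along the fingers, y is the direction in which the jaws open and shut, and the axes are right-handed (so a half turn about x gives the same grasp; the last joint's range is limited). The gripper opens to 85 mm and grips with 20 to 120 N. Pads are 22 mm wide; open, the fingers measure 114 mm over their backs; the gripper's body (76 mm by 85 mm) begins 54 mm behind the grasp point. The pads swing forward as they close: fully open they stand 13 mm farther back than shut.
Start: joints at [64.423, 17.183, 87.147, -0, 75.671, -3.816], TCP at [0.204, 0.511, 0.231] pointing down, gripper open.
Joint ranges: [-173.82, 173.82], [-45.26, 126.66], [13.44, 144.39], [-59.66, 239.66], [0, 175.72], [-146.38, 146.38]. Speed limits (degrees/s): [127.2, 127.2, 147.25, 180, 180, 180].

### API

Orientations are given as a 3x3 rotation matrix whose columns are the frame's x, y, z axes.
In Python, from rig import bot, eyes gives the robot as it stands. The module is installed in compiled form; this text tells all that it offers.
- The arm moves only by the tool send_rows, never from a script. Its argument "rows" is one flat list of numbers, 6 for each row, row after row: the shift along the tool's x, y, z in m, then the turn, a rotation vector about the tool's x, y, z in degrees. A call has 1 to 12 rows; each row is the pose to reach, as a shift and turn from the pose commanded when the call began, along the tool's axes at that moment; what a row does not reach only later rows make up. A row lasts 1/8 s, in which the tool goes at most 62.5 mm and 10.7 degrees, less where a joint would pass 70% of its speed; a pose out of reach is approached as far as the arm can. A call with a gripper value outside its range is refused whole. "gripper" is the closure in counts, from 0 (fully open) to 255 (shut), set as the call begins (left out, the last holds). The fingers move at their own pace and stop on an object; "grip_force" is the grip in N (left out, the last holds). Time passes only in rows, so rows that repeat a pose let the fingers close. It gives the time, the measured TCP pose, the force and the opening at its end, in the units of the state.
- bot.sense(): the state, without advancing time (a new reading comes with each control period).
- eyes.grab_frame(name): name is "scene" or "top"; returns the picture (400x640x3 uint8, red, green, blue); there is no depth.
- eyes.camera_info(name): a dict with "camera_matrix" (3x3 intrinsics, pixels), "view" (4x4, takes a point from world to camera coordinates). Camera axes: x right, y down, z forward; pixel columns grow to the right and rows downward; lengths in m; the calibration is good to about 2 mm. A picture is of the moment at which its call begins. camera_info takes no time and is no camera call.
- bot.finish_job(): hands the job in, once; it reports no verdict.
The state is a dict: "t": time; "joints": joint angles; "joint_vel": joint speeds; "joint_torque": joint torques, N m; "tcp_pos": TCP position; "tcp_rot": TCP orientation; "contact_force": force on the tool from outside, world axes, zero at the start; "wrist_torque": the same for the moment, N m; "grip_width": finger opening in m.
Only numpy, scipy, OpenCV 4.12 (cv2) and the standard library are available. Lean on these libraries where they do the work, as an engineer would, in place of code of your own. Each camera call takes 0.05 s, during which the arm holds its last target. There are 200 camera calls.

### The job

Take the stepped aluminium forming block out of the sloping parts bin, leaving the other two things in it where they are, and set it down gently, flat on its underside and lengthways, on the bed of the bench length gauge, centred across the bed between the two jaws, and let go of it. Then slide the gauge's moving jaw gently shut until both jaws press on the block's ends and you feel the contact, let go of the jaw and leave it there. Do not disturb the other things on the bench.

Things in the scene. Friction and masses are not known exactly. Their poses are not given: they have to be found in the camera images.
- bin: Fixed dark-steel open parts bin on a plywood trestle, its floor sloping 35 degrees, the low side towards the robot (bin -x), the high side to bin +x. Inner floor 130 mm (up the slope) by 270 mm (bin y), walls 5 mm thick standing 30 mm square to the floor, only 10 mm at the high side. Origin on the table under the centre of the floor, which is 50 mm above the table there; z up.
- block: The loose aluminium stepped block, 100 long (x), 30 wide (y): 30 high for x from -50 to +15 mm, stepped down to 16 high from x +15 to +50. Underside flat. Origin at the centre of the underside, z out of its top, mass about 0.2 kg. At the start it lies on the bin's sloping floor with x pointing up the slope and its tall end at the low wall; which of three places, 80 mm apart across the bin, varies.
- drawplate: Loose flat steel draw plate with rows of small holes, 110 x 36 x 10 mm, in another of the bin's places, long side up the slope. Origin on the underside, on the midline, 50 mm from the lower end. Not to be moved.
- clamp: Loose wooden ring clamp with a brass band, 120 x 26 x 23 mm, in the third of the bin's places, long side up the slope. Origin on the underside, on the midline, 50 mm from the lower end. Not to be moved.
- gauge: Fixed grey bench length gauge. Bed 250 mm long (x) by 60 wide (y), its flat top 20 mm above the table, 20 mm above the origin; origin on the table under the bed's centre, z up. Measures along its x.
- fixed_jaw: The gauge's fixed steel jaw, at the end of the bed towards the robot: 25 thick, 44 wide, 28 mm high above the bed. Origin on the bed top at the centre of the lower edge of its measuring face (85 mm to -x of the gauge's origin); the face looks along gauge +x.
- jaw_face (a point): The gauge's moving steel jaw, on the far side of the block's place: 30 thick (x), 44 wide, rising to 28 mm above the bed. On top of it stands a dark upright thumb grip, 30 (x) by 16 (y) mm, from 28 to 64 mm above the bed. This point: the centre of its measuring face, 15 mm above the bed; the face looks along gauge -x.
- jaw_grip (a point): Centre of the moving jaw's thumb grip, 50 mm above the bed (70 mm above the table), 15 mm behind the jaw's measuring face; pinch it across gauge y.
- jaw (a joint): Opening between the two jaw faces in m: 0 with the jaws touching, 0.155 wide open. The jaw moves along gauge x, grows away from the robot, and stays where it is left (about 2 N of friction). At the start 0.13 to 0.15.
- bottle: Bystander: amber glass bottle with black cap, 48 mm across, 90 high, beyond the work. Origin under its centre.
- dish: Bystander: small steel dish, 60 mm across, 25 high, between bin and gauge. Origin under its centre.
- tin: Bystander: brass-coloured round tin, 90 mm across, 50 high, beyond the work. Origin under its centre.
- hammer: Bystander: hammer with wooden handle, 200 mm long, lying beyond the work, lengthways about along y.
Not all that is in view belongs to the job. There is more than one size of the block; the one meant has the size given above.

How it is judged:
By the outcome, as a careful person would: the job done as asked, in the order asked, and still so for the second after the job is handed in, with the robot touching nothing.
It also fails if it takes over 61 s, if anything falls off the work surface, if the arm or the gripper's body presses on something with over 40 N, if the wrist force passes 120 N, or if a joint passes its speed limit or range.

## Working session

There is one attempt and no reset: what is moved stays moved. The work goes in short steps, Python scripts to look and compute and a tool call to move; the robot and the scene stay as the last step left them, time stands still between calls to the robot, and variables do not carry over. Pictures are saved under pics/ and viewed, about 8 in all and at most 12, crops included, and the job is handed in when it is done.

Besides the shell and the picture viewer there is one more tool, called after ">>>" as name(argument=value, ...) on one line, values as JSON. send_rows: Moves the arm, as the interface text tells. Its arguments: {"type":"object","properties":{"rows":{"type":"array"},"gripper":{"type":"number"},"grip_force":{"type":"number"}},"required":["rows"]}

```bash
mkdir -p pics
python3 - <<'E'
from rig import bot, eyes
import cv2,numpy as np
for n in("scene","top"):
    im=eyes.grab_frame(n); np.save(n+'0.npy',im)
    cv2.imwrite(f'pics/{n}0.png',cv2.cvtColor(im,cv2.COLOR_RGB2BGR))
    c=eyes.camera_info(n); print(n,c['camera_matrix'],c['view'])
s=bot.sense();print(s['t'],s['tcp_pos'],s['tcp_rot'],s['grip_width'],bot.pinch_z)
E
```

```text
scene [[472.95289562   0.         318.75336273]
 [  0.         472.95289562 207.73582937]
 [  0.           0.           1.        ]] [[ 0.81057045  0.58556898  0.00919305 -0.48012485]
 [ 0.50595335 -0.69228502 -0.51454121 -0.25510632]
 [-0.29493516  0.42172316 -0.85741637  1.37869688]
 [ 0.          0.          0.          1.        ]]
top [[436.97581751   0.         319.25689444]
 [  0.         436.97581751 204.38170121]
 [  0.           0.           1.        ]] [[ 0.02779637 -0.99943226 -0.01903971 -0.0050364 ]
 [-0.99246779 -0.02531926 -0.11986082  0.57258867]
 [ 0.1193107   0.022228   -0.99260812  0.96804155]
 [ 0.          0.          0.          1.        ]]
0.1 [0.20380294 0.51061859 0.23077039] [[-4.85320406e-04  3.70729020e-01  9.28740953e-01]
 [-9.50144284e-04  9.28740473e-01 -3.70729324e-01]
 [-9.99999431e-01 -1.06236041e-03 -9.84906443e-05]] 0.08498375997878127 -0.0187
```

View pics/scene0.png

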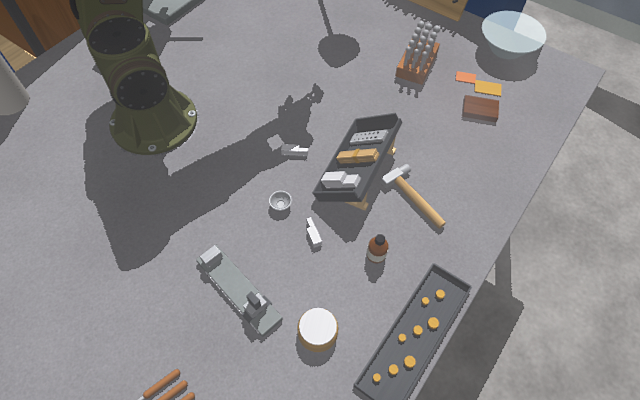

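View pics/top0.png

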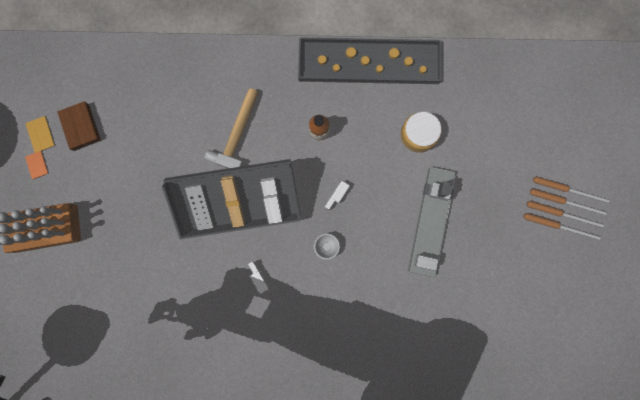

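The scene view shows the bin at about (358,158), the gauge at (240,290), the dish at (280,202), and small blocks at (295,150) and (314,233). In the top view there are three pale stepped blocks: one in the bin at (271,200), and loose ones at (338,194) and (258,275). The bin one fits because it lies in a bin place and is clearly larger. I'll confirm it in a crop.

Run:
```python
import cv2,numpy as np
im=cv2.cvtColor(np.load('top0.npy'),cv2.COLOR_RGB2BGR)
a=cv2.resize(im[150:250,155:355],None,fx=4,fy=4,interpolation=cv2.INTER_CUBIC)
b=cv2.resize(im[155:285,395:470],(231,400),interpolation=cv2.INTER_CUBIC)  # x3.08
a=a[:, :560]
cv2.imwrite('pics/crop1.png',np.hstack([a,b]))
```

```text
(no output)
```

View pics/crop1.png

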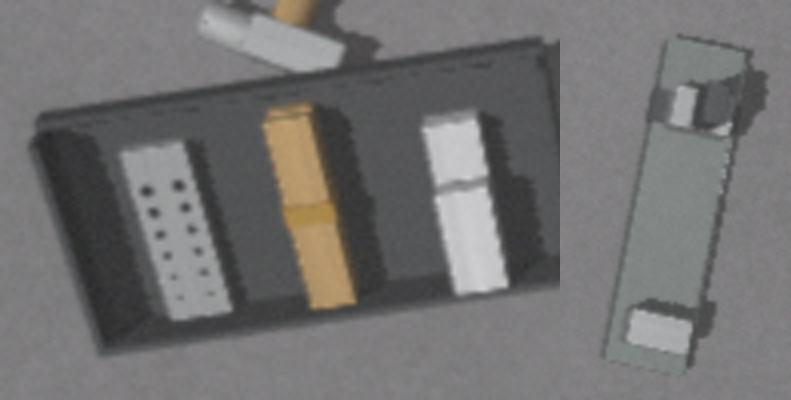

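The crop confirms it. The bin block (crop 422–508, 110–295) is large, stepped, and has its tall end low. The draw plate and clamp lie to its left, and the gauge jaws are visible. Next I'll cast rays from the corners.

```bash
cat > h.py <<'E'
import numpy as np
from rig import bot,eyes
def ray(n,uv,z):
    c=eyes.camera_info(n);K=c['camera_matrix'];V=c['view'];R=V[:3,:3];o=-R.T@V[:3,3]
    d=R.T@np.linalg.solve(K,[uv[0],uv[1],1]);return o+d*(z-o[2])/d[2]
def proj(n,p):
    c=eyes.camera_info(n);q=c['camera_matrix']@(c['view']@np.r_[p,1])[:3];return q[:2]/q[2]
def fit(P,Q): # 2D rigid Q=R P+t
    P=np.array(P);Q=np.array(Q)[:,:2];p=(P-P.mean(0))@[1,1j];q=(Q-Q.mean(0))@[1,1j]
    a=np.angle((np.conj(p)*q).sum());R=np.array([[np.cos(a),-np.sin(a)],[np.sin(a),np.cos(a)]])
    t=Q.mean(0)-R@P.mean(0);return np.degrees(a),t,np.round(1e3*(Q-P@R.T-t),1)
E
python3 - <<'E'
from h import *
import cv2
S,C=np.sin(np.radians(35)),np.cos(np.radians(35))
f=lambda s,n:(s*C-n*S,.05+s*S+n*C)
cr=lambda x,y:(155+x/4-.4,150+y/4-.4)
pts=[(440,190,0,.03,1),(485,182,0,.03,-1),(457,295,-.065,.03,1),(508,287,-.065,.03,-1),(424,122,.035,.016,1),(477,114,.035,.016,-1)]
P=[];Q=[]
for x,y,s,n,w in pts:
    X,Z=f(s,n);P.append((X,w*.015));Q.append(ray('top',cr(x,y),Z))
a,t,r=fit(P,Q);print('slope frame under block',a,t,r.tolist())
# scene check: project points
R=np.array([[np.cos(np.radians(a)),-np.sin(np.radians(a))],[np.sin(np.radians(a)),np.cos(np.radians(a))]])
for p,(x,y,s,n,w) in zip(P,pts): print(proj('scene',np.r_[R@p+t,f(s,n)[1]]).round(1))
# bin rim low wall corners & high
gr=lambda x,y:(395+(x-560)/3.08-.3,155+y/3.08-.3)
G=[(667,36,.125,.03),(750,50,.125,-.03),(605,358,-.125,.03),(687,372,-.125,-.03)]
ag,tg,rg=fit([g[2:] for g in G],[ray('top',gr(*g[:2]),.02) for g in G]);print('gauge',ag,tg,rg.tolist())
Rg=lambda x,y,z:np.r_[tg+np.array([[np.cos(np.radians(ag)),-np.sin(np.radians(ag))],[np.sin(np.radians(ag)),np.cos(np.radians(ag))]])@[x,y],z]
for g in G: print(proj('scene',Rg(g[2],g[3],.02)).round(1))
for x,y in((-.085,.022),(-.085,-.022)):print('fj',proj('scene',Rg(x,y,.048)).round(1),proj('top',Rg(x,y,.048)).round(1))
for o in (.13,.14,.15):
  for y in(.008,-.008):print('grip face top',o,proj('scene',Rg(-.085+o,y,.084)).round(1),proj('top',Rg(-.085+o,y,.084)).round(1))
im=cv2.cvtColor(np.load('scene0.npy'),cv2.COLOR_RGB2BGR)
k=cv2.resize(im[160:210,310:380],(560,400),interpolation=cv2.INTER_CUBIC)
b=cv2.resize(im[240:340,190:290],(400,400),interpolation=cv2.INTER_CUBIC)
cv2.imwrite('pics/crop2.png',np.hstack([k[:,:400],b]))
E
```

```text
slope frame under block 9.892874194756914 [0.59955109 0.12154091] [[0.8, -2.7], [0.7, 2.1], [-1.9, -0.3], [-1.7, 0.3], [1.0, 0.1], [1.0, 0.6]]
[345.9 171.3]
[341.  180.1]
[326.6 172.2]
[321.6 180.7]
[359.4 174.7]
[354.6 183.6]
gauge -10.860752940683343 [ 0.54419655 -0.25243659] [[-2.2, 1.7], [-0.3, -1.9], [-0.1, 0.8], [2.7, -0.6]]
[283.4 317.4]
[262.8 335.6]
[215.9 244.2]
[195.6 259.6]
fj [221.3 252.1] [419.  254.3]
fj [206.1 263.9] [438.6 258.6]
grip face top 0.13 [249.9 288.6] [440.2 196.8]
grip face top 0.13 [244.1 293.3] [447.4 198.3]
grip face top 0.14 [252.8 291.7] [441.  192.3]
grip face top 0.14 [247.  296.6] [448.3 193.9]
grip face top 0.15 [255.8 295. ] [441.8 187.9]
grip face top 0.15 [250.  299.8] [449.1 189.4]
```

View pics/crop2.png

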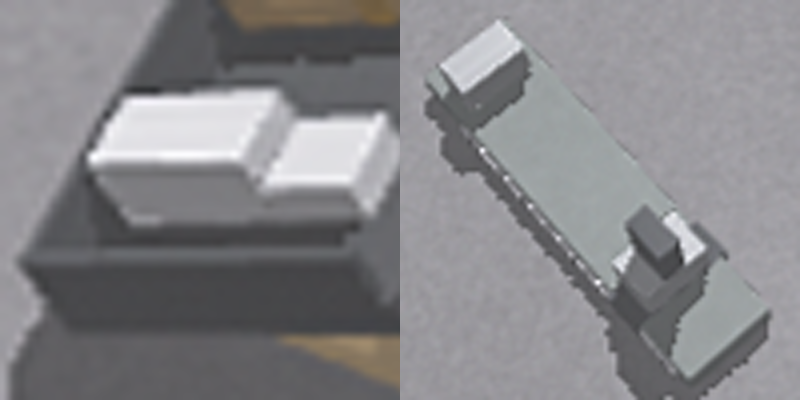

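The scene-view edges agree with the projections to about 1 px: step edge (344.7,171.3), fixed-jaw top (221.7,252), and a jaw opening of about 0.138. That's good enough to move. I'll approach square to the slope with the fingers at about 50 mm, because the bin's side wall is only 55 mm from the block's centreline.

```bash
cat >> h.py <<'E'
from scipy.spatial.transform import Rotation as Ro
S,C=np.sin(np.radians(35)),np.cos(np.radians(35))
A,T=9.9,np.array([.5990,.1215]); AG,TG=-10.86,np.array([.5442,-.2524])
def fr(a,t,X,Y,Z): return np.r_[t,0]+Ro.from_euler('z',a,degrees=True).apply([X,Y,Z])
def rot(a,tilt): # tool x down (tilted towards +X by tilt), y along frame y
    s,c=np.sin(np.radians(tilt)),np.cos(np.radians(tilt))
    x=np.array([s,0,-c]);y=np.array([0,1.,0]);return Ro.from_euler('z',a,degrees=True).as_matrix()@np.c_[x,y,np.cross(x,y)]
def binp(s,n,y=0): return fr(A,T,s*C-n*S,y,.05+s*S+n*C)
def delta(p,R):
    st=bot.sense();R0=np.array(st['tcp_rot']);d=R0.T@(np.array(p)-st['tcp_pos']);r=Ro.from_matrix(R0.T@R).as_rotvec(degrees=True)
    print('d mm',(1e3*d).round(1),'rot',r.round(2))
E
python3 - <<'E'
from h import *
delta(binp(-.021,.104),rot(A,35))
E
```

```text
d mm [ 107.9 -255.1  445.9] rot [-30.64 -34.12   9.72]
```

>>> send_rows(rows=[0.005, -0.011, 0.019, -1.3, -1.5, 0.4, 0.014, -0.032, 0.056, -3.8, -4.3, 1.2, 0.023, -0.055, 0.096, -6.6, -7.3, 2.1, 0.033, -0.079, 0.138, -9.5, -10.6, 3.0, 0.044, -0.104, 0.182, -12.5, -13.9, 4.0, 0.055, -0.13, 0.227, -15.6, -17.4, 5.0, 0.066, -0.156, 0.272, -18.7, -20.8, 5.9, 0.077, -0.181, 0.316, -21.7, -24.2, 6.9, 0.087, -0.206, 0.359, -24.7, -27.5, 7.8, 0.096, -0.227, 0.397, -27.3, -30.4, 8.7, 0.103, -0.244, 0.427, -29.4, -32.7, 9.3, 0.108, -0.255, 0.446, -30.6, -34.1, 9.7], gripper=105, grip_force=40)

```text
t: 1.6
tcp_pos: [0.524, 0.107, 0.1227]
tcp_rot: [[0.566, -0.17, 0.807], [0.098, 0.985, 0.14], [-0.819, -0.0, 0.574]]
contact_force: [0.5, 0.7, 0.1]
grip_width: 0.0499
```

>>> send_rows(rows=[0, 0, 0, 0, 0, 0, 0, 0, 0, 0, 0, 0])

```text
t: 1.85
tcp_pos: [0.5233, 0.109, 0.1233]
tcp_rot: [[0.565, -0.171, 0.807], [0.099, 0.985, 0.139], [-0.819, 0.001, 0.573]]
contact_force: [0.8, 0.3, 0.4]
grip_width: 0.0503
```

Run:
```python
from h import *
import cv2
delta(binp(-.021,.104),rot(A,35)); delta(binp(-.021,.0045),rot(A,35))
s=bot.sense();print(s['t'],s['grip_width'],s['contact_force'])
a=eyes.grab_frame('scene');b=eyes.grab_frame('top')
a=cv2.resize(a[90:215,280:405],(400,400),interpolation=cv2.INTER_CUBIC);b=cv2.resize(b[130:255,200:325],(400,400),interpolation=cv2.INTER_CUBIC)
cv2.imwrite('pics/near.png',np.hstack([a,b])[:,:,::-1])
```

```text
d mm [ 0.1 -0.7 -0.2] rot [-0.09 -0.02 -0.02]
d mm [99.6 -0.8 -0.1] rot [-0.09 -0.02 -0.02]
1.85 0.05030609674460759 [0.81161438 0.31916755 0.38836768]
```

View pics/near.png

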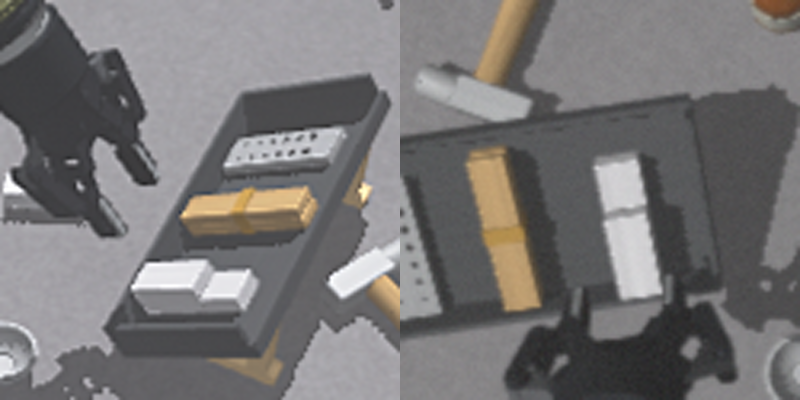

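The close view shows the fingers straddling the block's line: top crop (580,295) and (672,285), block end at about (633,297). Both fingers clear the side wall and the clamp. Descending now.

>>> send_rows(rows=[0.015, -0.001, 0, 0, 0, 0, 0.035, -0.001, 0, 0, 0, 0, 0.055, -0.001, 0, 0, 0, 0, 0.07, -0.001, 0, 0, 0, 0, 0.08, -0.001, 0, 0, 0, 0, 0.088, -0.001, 0, 0, 0, 0, 0.094, -0.001, 0, 0, 0, 0, 0.098, -0.001, 0, 0, 0, 0, 0.098, -0.001, 0, 0, 0, 0])

```text
t: 3.08
tcp_pos: [0.5791, 0.1173, 0.0429]
tcp_rot: [[0.565, -0.171, 0.807], [0.099, 0.985, 0.14], [-0.819, 0.001, 0.574]]
contact_force: [0.1, 0.6, -0.0]
grip_width: 0.0501
```

>>> send_rows(rows=[0, 0, 0, 0, 0, 0, 0, 0, 0, 0, 0, 0, 0, 0, 0, 0, 0, 0, 0, 0, 0, 0, 0, 0, 0, 0, 0, 0, 0, 0], gripper=255, grip_force=40)

```text
t: 3.7
tcp_pos: [0.5791, 0.1173, 0.0434]
tcp_rot: [[0.566, -0.171, 0.807], [0.099, 0.985, 0.14], [-0.819, 0.001, 0.574]]
contact_force: [-5.8, -1.4, 6.1]
grip_width: 0.0293
```

Gripped at 29 mm. Lifting along the slope normal.

>>> send_rows(rows=[-0.005, 0, 0, 0, 0, 0, -0.015, 0, 0, 0, 0, 0, -0.03, 0, 0, 0, 0, 0, -0.05, 0, 0, 0, 0, 0, -0.075, 0, 0, 0, 0, 0, -0.1, 0, 0, 0, 0, 0, -0.12, 0, 0, 0, 0, 0, -0.13, 0, 0, 0, 0, 0, -0.13, 0, 0, 0, 0, 0, -0.13, 0, 0, 0, 0, 0])

```text
t: 4.95
tcp_pos: [0.5056, 0.1045, 0.1489]
tcp_rot: [[0.565, -0.171, 0.807], [0.099, 0.985, 0.14], [-0.819, 0.001, 0.573]]
contact_force: [0.7, 0.4, -1.2]
grip_width: 0.0292
```

Run:
```python
from h import *
import cv2
# block centre x at gauge -.085+.05+.018 => grasp at -6mm
X=-.085+.069-.006
print(fr(AG,TG,X,0,.13))
delta(fr(AG,TG,X,0,.15),rot(AG,0))
s=bot.sense();print(s['t'],s['grip_width'],s['contact_force'])
a=eyes.grab_frame('scene');b=eyes.grab_frame('top');np.save('s1.npy',a);np.save('t1.npy',b)
a=cv2.resize(a[90:215,250:400],(480,400),interpolation=cv2.INTER_CUBIC);b=cv2.resize(b[150:275,200:300],(320,400),interpolation=cv2.INTER_CUBIC)
cv2.imwrite('pics/lift.png',np.hstack([a,b])[:,:,::-1])
```

```text
[ 0.52259401 -0.24825498  0.13      ]
d mm [ -26.1 -350.4  -35. ] rot [20.05 34.57 -6.36]
4.95 0.02921085426128573 [ 0.74494932  0.43880292 -1.24108028]
```

View pics/lift.png

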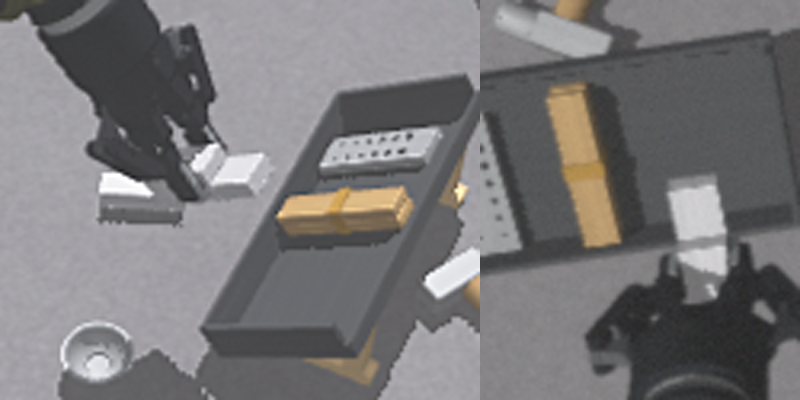

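The block is held and the other two things are unmoved (clamp at crop (583,165), plate as before). Next is the transfer over the gauge, levelling on the way.

>>> send_rows(rows=[-0.001, -0.014, -0.001, 0.8, 1.4, -0.3, -0.003, -0.042, -0.004, 2.4, 4.1, -0.8, -0.006, -0.077, -0.008, 4.4, 7.6, -1.4, -0.009, -0.116, -0.012, 6.6, 11.4, -2.1, -0.012, -0.156, -0.016, 8.9, 15.4, -2.8, -0.015, -0.196, -0.02, 11.2, 19.3, -3.6, -0.018, -0.236, -0.024, 13.5, 23.3, -4.3, -0.021, -0.275, -0.027, 15.7, 27.1, -5.0, -0.023, -0.308, -0.031, 17.6, 30.4, -5.6, -0.025, -0.332, -0.033, 19.0, 32.8, -6.0, -0.026, -0.346, -0.035, 19.8, 34.1, -6.3, -0.026, -0.35, -0.035, 20.0, 34.6, -6.4])

```text
t: 6.55
tcp_pos: [0.5224, -0.2484, 0.15]
tcp_rot: [[-0.0, 0.189, 0.982], [0.0, 0.982, -0.189], [-1.0, 0.0, -0.0]]
contact_force: [-0.5, 0.3, -2.0]
grip_width: 0.0292
```

>>> send_rows(rows=[0, 0, 0, 0, 0, 0, 0, 0, 0, 0, 0, 0])

```text
t: 6.8
tcp_pos: [0.5226, -0.2472, 0.1505]
tcp_rot: [[0.001, 0.187, 0.982], [-0.001, 0.982, -0.187], [-1.0, -0.0, 0.001]]
contact_force: [0.1, 1.2, -1.6]
grip_width: 0.0294
```

Run:
```python
from h import *
import cv2
X=-.085+.069-.006
delta(fr(AG,TG,X,0,.06),rot(AG,0))
s=bot.sense();print(s['t'],s['grip_width'],s['contact_force'],s['tcp_pos'])
a=eyes.grab_frame('scene');b=eyes.grab_frame('top');np.save('s2.npy',a);np.save('t2.npy',b)
a=cv2.resize(a[215:340,170:295],(400,400),interpolation=cv2.INTER_CUBIC);b=cv2.resize(b[155:280,380:505],(400,400),interpolation=cv2.INTER_CUBIC)
cv2.imwrite('pics/over.png',np.hstack([a,b])[:,:,::-1])
z=s['tcp_pos'][2]-.0045-.0013
for n,org in(('scene',(170,215)),('top',(380,155))):
  for x,y,h in((.05,.015,.016),(.05,-.015,.016),(.05,-.015,0),(.015,-.015,.03),(-.05,-.015,.03),(-.05,-.015,0)):
    p=np.array(s['tcp_pos'])+Ro.from_euler('z',AG,degrees=True).apply([x+.006,y,0]);p[2]=z+h
    print(n,x,y,h,((proj(n,p)-org)*3.2+(400 if n=='top' else 0)).round(0))
```

```text
d mm [90.5 -1.   0.1] rot [0.09 0.05 0.02]
6.8 0.029368100480527425 [ 0.07148141  1.21935801 -1.64168179] [ 0.52260663 -0.24718238  0.15054084]
scene 0.05 0.015 0.016 [241. 171.]
scene 0.05 -0.015 0.016 [203. 201.]
scene 0.05 -0.015 0 [207. 211.]
scene 0.015 -0.015 0.03 [166. 155.]
scene -0.05 -0.015 0.03 [105.  87.]
scene -0.05 -0.015 0 [114. 108.]
top 0.05 0.015 0.016 [608. 531.]
top 0.05 -0.015 0.016 [655. 542.]
top 0.05 -0.015 0 [648. 545.]
top 0.015 -0.015 0.03 [652. 594.]
top -0.05 -0.015 0.03 [633. 699.]
top -0.05 -0.015 0 [619. 700.]
```

View pics/over.png

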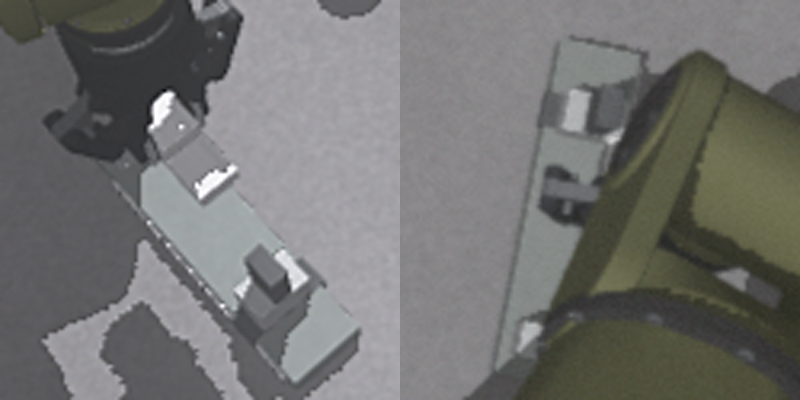

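Scene crop: the block hangs level and parallel to the bed. Its low-end corners are at (238,165) and (199,197), about 5 mm nearer the fixed jaw than predicted, and the end gaps still leave room. Lowering to just above the bed.

>>> send_rows(rows=[0.01, 0, 0.001, 0, 0, 0, 0.03, -0.001, 0.003, 0, 0, 0, 0.052, -0.001, 0.003, 0, 0, 0, 0.072, -0.001, 0.003, 0, 0, 0, 0.088, -0.001, 0.003, 0, 0, 0, 0.1, -0.001, 0.003, 0, 0, 0, 0.108, -0.001, 0.003, 0, 0, 0, 0.113, -0.001, 0.003, 0, 0, 0, 0.116, -0.001, 0.003, 0, 0, 0, 0.117, -0.001, 0.003, 0, 0, 0, 0.117, -0.001, 0.003, 0, 0, 0])

```text
t: 8.28
tcp_pos: [0.5255, -0.2495, 0.0336]
tcp_rot: [[0.001, 0.188, 0.982], [-0.001, 0.982, -0.188], [-1.0, -0.001, 0.001]]
contact_force: [-0.1, 0.9, -2.8]
grip_width: 0.0297
```

Run:
```python
from h import *
import cv2
s=bot.sense();print(s['t'],s['grip_width'],s['contact_force'],s['tcp_pos'])
delta(fr(AG,TG,-.019,0,.03),rot(AG,0))
a=eyes.grab_frame('scene')
a=cv2.resize(a[230:340,180:290],(770,600)[::1] if 0 else (600,600),interpolation=cv2.INTER_CUBIC)
cv2.imwrite('pics/low.png',a[:,:,::-1])
```

```text
8.275 0.029745915415742948 [-0.14153845  0.92551179 -2.7794049 ] [ 0.52552212 -0.24951425  0.03363321]
d mm [ 3.6  0.7 -0.1] rot [0.04 0.05 0.04]
```

View pics/low.png

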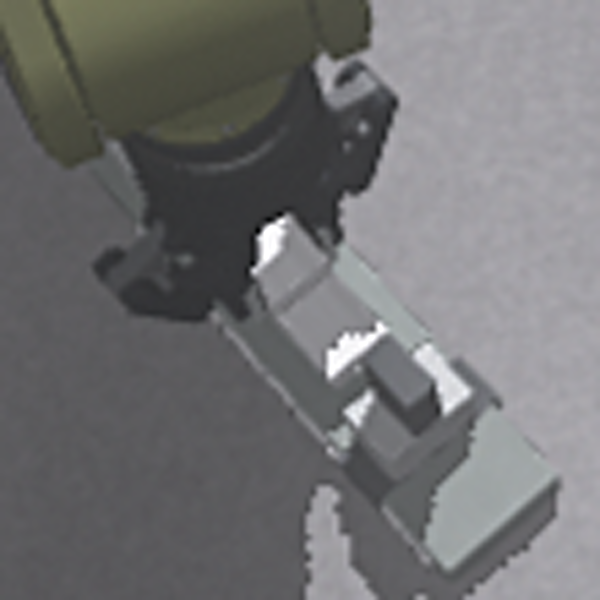

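The block hangs just above the bed, roughly centred across it, with its low end at (328–385,375–325) and a clear gap to the jaw. Lowering in small steps while watching force.

>>> send_rows(rows=[0.001, 0, 0, 0, 0, 0, 0.002, 0, 0, 0, 0, 0, 0.003, 0, 0, 0, 0, 0, 0.004, 0, 0, 0, 0, 0, 0.005, 0, 0, 0, 0, 0, 0.005, 0, 0, 0, 0, 0])

```text
t: 9.07
tcp_pos: [0.5254, -0.2494, 0.0283]
tcp_rot: [[0.0, 0.188, 0.982], [-0.001, 0.982, -0.188], [-1.0, -0.001, 0.0]]
contact_force: [0.0, 0.5, -1.9]
grip_width: 0.0295
```

>>> send_rows(rows=[0.001, 0, 0, 0, 0, 0, 0.001, 0, 0, 0, 0, 0])

```text
t: 9.32
tcp_pos: [0.5254, -0.2495, 0.0274]
tcp_rot: [[0.0, 0.188, 0.982], [-0.001, 0.982, -0.188], [-1.0, -0.001, 0.0]]
contact_force: [-1.5, 0.6, -2.0]
grip_width: 0.0294
```

>>> send_rows(rows=[0.0005, 0, 0, 0, 0, 0, 0.001, 0, 0, 0, 0, 0, 0.001, 0, 0, 0, 0, 0])

```text
t: 9.7
tcp_pos: [0.5254, -0.2494, 0.0264]
tcp_rot: [[0.0, 0.188, 0.982], [-0.001, 0.982, -0.188], [-1.0, -0.001, 0.0]]
contact_force: [-0.2, 0.6, -2.1]
grip_width: 0.0291
```

>>> send_rows(rows=[0.0005, 0, 0, 0, 0, 0, 0.001, 0, 0, 0, 0, 0, 0.001, 0, 0, 0, 0, 0])

```text
t: 10.07
tcp_pos: [0.5254, -0.2494, 0.0254]
tcp_rot: [[0.0, 0.188, 0.982], [-0.001, 0.982, -0.188], [-1.0, -0.001, 0.0]]
contact_force: [-0.3, 0.0, -1.9]
grip_width: 0.0293
```

>>> send_rows(rows=[0.0005, 0, 0, 0, 0, 0, 0.001, 0, 0, 0, 0, 0, 0.001, 0, 0, 0, 0, 0])

```text
t: 10.45
tcp_pos: [0.5254, -0.2495, 0.0244]
tcp_rot: [[0.0, 0.188, 0.982], [-0.001, 0.982, -0.188], [-1.0, -0.001, 0.0]]
contact_force: [-0.0, 0.2, -1.5]
grip_width: 0.0292
```

>>> send_rows(rows=[0.0005, 0, 0, 0, 0, 0, 0.001, 0, 0, 0, 0, 0, 0.001, 0, 0, 0, 0, 0])

```text
t: 10.82
tcp_pos: [0.5255, -0.2495, 0.0241]
tcp_rot: [[0.001, 0.188, 0.982], [-0.001, 0.982, -0.188], [-1.0, -0.001, 0.001]]
contact_force: [-5.4, 3.2, 8.2]
grip_width: 0.0294
```

Contact felt (about 10 N change). Opening, then rising straight up.

>>> send_rows(rows=[0, 0, 0, 0, 0, 0, 0, 0, 0, 0, 0, 0, 0, 0, 0, 0, 0, 0, 0, 0, 0, 0, 0, 0], gripper=120)

```text
t: 11.32
tcp_pos: [0.5254, -0.2495, 0.0234]
tcp_rot: [[0.0, 0.188, 0.982], [-0.001, 0.982, -0.188], [-1.0, -0.001, 0.0]]
contact_force: [0.1, 1.2, 0.5]
grip_width: 0.0454
```

>>> send_rows(rows=[-0.004, 0, 0, 0, 0, 0, -0.015, 0, 0, 0, 0, 0, -0.035, 0, 0, 0, 0, 0, -0.06, 0, 0, 0, 0, 0, -0.085, 0, 0, 0, 0, 0, -0.11, 0, 0, 0, 0, 0, -0.125, 0, 0, 0, 0, 0, -0.125, 0, 0, 0, 0, 0])

```text
t: 12.32
tcp_pos: [0.5257, -0.2496, 0.1498]
tcp_rot: [[0.002, 0.188, 0.982], [-0.002, 0.982, -0.188], [-1.0, -0.001, 0.003]]
contact_force: [0.1, 0.7, -0.3]
grip_width: 0.0455
```

Run:
```python
from h import *
import cv2
s=bot.sense();print(s['t'],s['grip_width'],s['contact_force'],s['tcp_pos'])
a=eyes.grab_frame('scene')
cv2.imwrite('pics/placed.png',cv2.resize(a[235:345,185:295],(600,600),interpolation=cv2.INTER_CUBIC)[:,:,::-1])
for X in(.130,.138):
  X=-.085+X+.015
  delta(fr(AG,TG,X,0,.15),rot(AG,0)); 
  for d in ((-.015,.008),(-.015,-.008),(.015,.008),(.015,-.008)): print(((proj('scene',fr(AG,TG,X+d[0],d[1],.084))-(185,235))*5.4545).round(0))
for x in(-.05,.05,):
  for y in(.015,-.015): print('bl',((proj('scene',fr(AG,TG,-.016+x,y,.05 if x<0 else .036))-(185,235))*5.4545).round(0))
```

```text
12.325 0.04548867280073619 [ 0.09391896  0.72581315 -0.2628603 ] [ 0.52572463 -0.24955272  0.14979081]
d mm [-1.4  0.5 79.1] rot [0.03 0.05 0.04]
[354. 292.]
[322. 318.]
[402. 345.]
[371. 371.]
d mm [-1.4  0.5 87.1] rot [0.03 0.05 0.04]
[367. 306.]
[335. 332.]
[415. 359.]
[384. 386.]
bl [211. 131.]
bl [154. 175.]
bl [364. 305.]
bl [307. 353.]
```

View pics/placed.png

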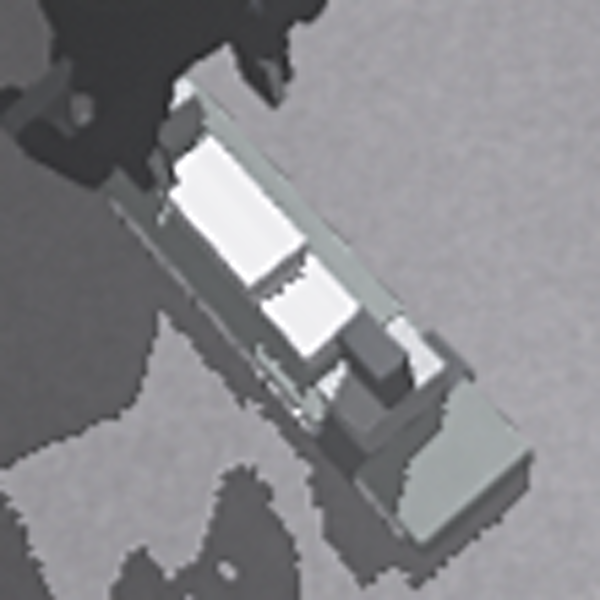

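The block is flat, lengthways and centred: corners at (358,305), (308,357) and (208,133), within about 1 px of the predicted positions. The jaw grip top matches an opening of 0.138. Moving over the grip and down.

>>> send_rows(rows=[0, 0, 0.008, 0, 0, 0, 0, 0, 0.025, 0, 0, 0, 0, 0, 0.045, 0, 0, 0, 0, 0, 0.065, 0, 0, 0, 0, 0, 0.08, 0, 0, 0, 0.01, 0, 0.087, 0, 0, 0, 0.03, 0, 0.087, 0, 0, 0, 0.053, 0, 0.087, 0, 0, 0, 0.073, 0, 0.087, 0, 0, 0, 0.088, 0, 0.087, 0, 0, 0, 0.096, 0, 0.087, 0, 0, 0, 0.096, 0, 0.087, 0, 0, 0])

```text
t: 13.88
tcp_pos: [0.6108, -0.2657, 0.0522]
tcp_rot: [[0.0, 0.188, 0.982], [-0.001, 0.982, -0.188], [-1.0, -0.001, 0.0]]
contact_force: [-0.0, -0.3, 1.1]
grip_width: 0.0449
```

>>> send_rows(rows=[0, 0, 0, 0, 0, 0, 0, 0, 0, 0, 0, 0, 0, 0, 0, 0, 0, 0, 0, 0, 0, 0, 0, 0, 0, 0, 0, 0, 0, 0], gripper=255, grip_force=25)

```text
t: 14.5
tcp_pos: [0.6115, -0.2652, 0.0534]
tcp_rot: [[0.002, 0.188, 0.982], [-0.0, 0.982, -0.188], [-1.0, -0.0, 0.002]]
contact_force: [0.1, 5.4, 3.3]
grip_width: 0.0158
```

Run:
```python
from h import *
s=bot.sense();print(s['t'],s['grip_width'],s['contact_force'],s['tcp_pos'])
delta(fr(AG,TG,.030,0,.0535),rot(AG,0))
print(Ro.from_euler('z',-AG,degrees=True).apply(np.array(s['tcp_pos'])-np.r_[TG,0]))
```

```text
14.5 0.015806002769348695 [0.10052648 5.41403954 3.32678833] [ 0.61147024 -0.26518813  0.05344793]
d mm [ -0.1  -0.1 -38.5] rot [0.04 0.11 0.  ]
[0.06847487 0.00011527 0.05344793]
```

The grip is pinched at 15.8 mm. Sliding shut, fast at first and then in small steps.

>>> send_rows(rows=[0, 0, -0.001, 0, 0, 0, 0, 0, -0.003, 0, 0, 0, 0, 0, -0.006, 0, 0, 0, 0, 0, -0.009, 0, 0, 0, 0, 0, -0.012, 0, 0, 0, 0, 0, -0.015, 0, 0, 0, 0, 0, -0.018, 0, 0, 0, 0, 0, -0.021, 0, 0, 0, 0, 0, -0.024, 0, 0, 0, 0, 0, -0.027, 0, 0, 0, 0, 0, -0.029, 0, 0, 0, 0, 0, -0.031, 0, 0, 0])

```text
t: 16.0
tcp_pos: [0.5814, -0.2592, 0.0534]
tcp_rot: [[0.003, 0.187, 0.982], [-0.001, 0.982, -0.187], [-1.0, 0.0, 0.003]]
contact_force: [4.4, 6.1, 2.2]
grip_width: 0.0157
```

>>> send_rows(rows=[0, 0, -0.001, 0, 0, 0, 0, 0, -0.002, 0, 0, 0, 0, 0, -0.003, 0, 0, 0, 0, 0, -0.003, 0, 0, 0])

```text
t: 16.5
tcp_pos: [0.5784, -0.2587, 0.0534]
tcp_rot: [[0.003, 0.188, 0.982], [-0.0, 0.982, -0.188], [-1.0, 0.0, 0.003]]
contact_force: [3.6, 6.8, 3.0]
grip_width: 0.0155
```

>>> send_rows(rows=[0, 0, -0.0005, 0, 0, 0, 0, 0, -0.001, 0, 0, 0, 0, 0, -0.001, 0, 0, 0])

```text
t: 16.88
tcp_pos: [0.5775, -0.2585, 0.0534]
tcp_rot: [[0.003, 0.188, 0.982], [-0.0, 0.982, -0.188], [-1.0, 0.0, 0.003]]
contact_force: [3.8, 6.8, 2.2]
grip_width: 0.0156
```

>>> send_rows(rows=[0, 0, -0.0005, 0, 0, 0, 0, 0, -0.001, 0, 0, 0, 0, 0, -0.001, 0, 0, 0])

```text
t: 17.25
tcp_pos: [0.5765, -0.2583, 0.0535]
tcp_rot: [[0.003, 0.187, 0.982], [-0.0, 0.982, -0.187], [-1.0, 0.0, 0.003]]
contact_force: [3.7, 5.8, 2.0]
grip_width: 0.0158
```

>>> send_rows(rows=[0, 0, -0.0005, 0, 0, 0, 0, 0, -0.001, 0, 0, 0, 0, 0, -0.001, 0, 0, 0])

```text
t: 17.62
tcp_pos: [0.5755, -0.2581, 0.0534]
tcp_rot: [[0.003, 0.188, 0.982], [-0.0, 0.982, -0.188], [-1.0, 0.0, 0.003]]
contact_force: [3.8, 6.8, 2.1]
grip_width: 0.0154
```

>>> send_rows(rows=[0, 0, -0.0005, 0, 0, 0, 0, 0, -0.001, 0, 0, 0, 0, 0, -0.001, 0, 0, 0])

```text
t: 18.0
tcp_pos: [0.5745, -0.2579, 0.0534]
tcp_rot: [[0.003, 0.188, 0.982], [-0.0, 0.982, -0.188], [-1.0, 0.0, 0.003]]
contact_force: [4.2, 6.1, 2.3]
grip_width: 0.0158
```

>>> send_rows(rows=[0, 0, -0.0005, 0, 0, 0, 0, 0, -0.001, 0, 0, 0, 0, 0, -0.001, 0, 0, 0])

```text
t: 18.38
tcp_pos: [0.5742, -0.2579, 0.0535]
tcp_rot: [[0.005, 0.188, 0.982], [-0.001, 0.982, -0.188], [-1.0, -0.0, 0.005]]
contact_force: [11.1, 5.6, -1.9]
grip_width: 0.0155
```

>>> send_rows(rows=[0, 0, -0.0005, 0, 0, 0, 0, 0, -0.001, 0, 0, 0, 0, 0, -0.001, 0, 0, 0])

```text
t: 18.75
tcp_pos: [0.5742, -0.2578, 0.0535]
tcp_rot: [[0.007, 0.187, 0.982], [-0.002, 0.982, -0.187], [-1.0, -0.001, 0.007]]
contact_force: [21.0, 3.0, -6.7]
grip_width: 0.0156
```

The contact is firm and the jaw stopped after 38 mm of travel (opening about 0.100). I'll ease the load a little while still pressing, release, and rise.

>>> send_rows(rows=[0, 0, 0.0005, 0, 0, 0, 0, 0, 0.001, 0, 0, 0])

```text
t: 19.0
tcp_pos: [0.5742, -0.2579, 0.0535]
tcp_rot: [[0.004, 0.187, 0.982], [-0.001, 0.982, -0.187], [-1.0, -0.0, 0.005]]
contact_force: [7.5, 5.3, 0.3]
grip_width: 0.0156
```

>>> send_rows(rows=[0, 0, 0, 0, 0, 0, 0, 0, 0, 0, 0, 0, 0, 0, 0, 0, 0, 0, 0, 0, 0, 0, 0, 0], gripper=120)

```text
t: 19.5
tcp_pos: [0.5725, -0.2585, 0.0525]
tcp_rot: [[0.0, 0.188, 0.982], [-0.001, 0.982, -0.188], [-1.0, -0.001, 0.0]]
contact_force: [0.7, -0.8, 0.2]
grip_width: 0.0452
```

>>> send_rows(rows=[-0.005, 0, 0, 0, 0, 0, -0.015, 0, 0, 0, 0, 0, -0.035, 0, 0, 0, 0, 0, -0.06, 0, 0, 0, 0, 0, -0.09, 0, 0, 0, 0, 0, -0.12, 0, 0, 0, 0, 0, -0.14, 0, -0.02, 0, 0, 0, -0.15, 0, -0.05, 0, 0, 0, -0.15, 0, -0.09, 0, 0, 0, -0.15, 0, -0.12, 0, 0, 0, -0.15, 0, -0.14, 0, 0, 0, -0.15, 0, -0.14, 0, 0, 0])

```text
t: 21.0
tcp_pos: [0.4346, -0.2321, 0.204]
tcp_rot: [[0.002, 0.188, 0.982], [-0.002, 0.982, -0.188], [-1.0, -0.001, 0.002]]
contact_force: [0.1, 0.0, 0.4]
grip_width: 0.0449
```

Run:
```python
from h import *
import cv2
s=bot.sense();print(s['t'],s['grip_width'],s['contact_force'],s['tcp_pos'])
a=eyes.grab_frame('scene');b=eyes.grab_frame('top')
l=cv2.resize(a[235:345,185:295],(600,600),interpolation=cv2.INTER_CUBIC)
r=np.vstack([cv2.resize(a[110:235,270:400],(200,192)),cv2.resize(b[145:245,155:305],(200,133)),np.zeros((275,200,3),np.uint8)])
cv2.imwrite('pics/end.png',np.hstack([l,r])[:,:,::-1])
for x in(0,.1): print([((proj('scene',fr(AG,TG,-.085+x,y,.05 if x==0 else .036))-(185,235))*5.4545).round(0) for y in(.015,-.015)])
```

```text
21.0 0.04494781109832227 [0.09967902 0.00376501 0.4032576 ] [ 0.43461572 -0.23209624  0.20401234]
[array([184., 101.]), array([127., 145.])]
[array([335., 274.]), array([278., 321.])]
```

View pics/end.png

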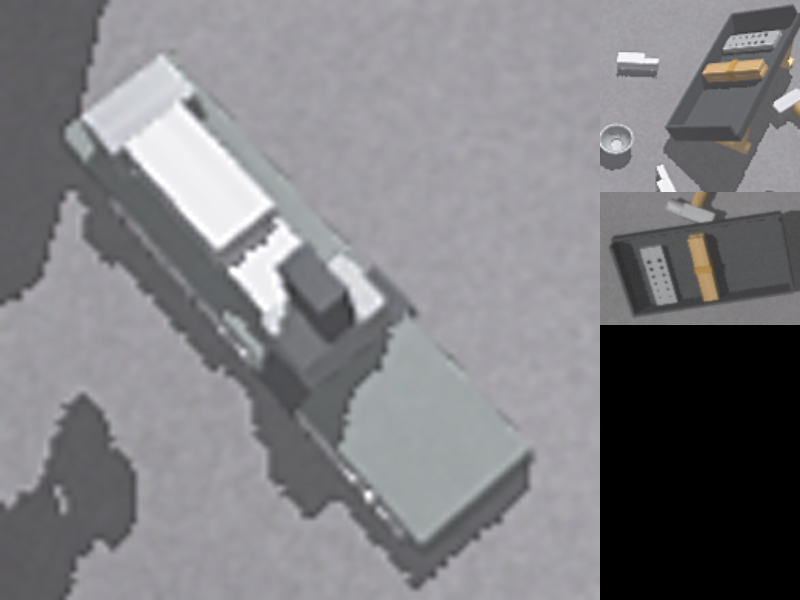

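The block sits square between both jaws, with its tall end on the fixed jaw at (184,101) to (127,148) and the moving jaw on its low end. The plate, clamp, dish and hammer are where they were. Handing in.

```bash
python3 -c "
from rig import bot
print(bot.finish_job())"
```

```text
the job is handed in; nothing more can be done
None
```

The job is done and handed in at about 21 s of the 61 s allowed. The stepped block is out of the bin, flat and lengthways on the gauge bed, with both jaws shut on its ends.

- **Picking and placing:** I took the block square to the slope, lifted it clear and lowered it in small steps. I let go when I felt it touch the bed, at a force change of about 10 N.
- **Closing the jaw:** I pinched the thumb grip and slid it 38 mm. The force rose from about 4 N to 21 N and the jaw stopped, at an opening of about 0.100 m, which matches the block's length. I eased the load to about 7.5 N before letting go.
- **Last picture:** The block lies level and centred across the bed, to within about 1–2 mm. The draw plate, clamp, dish and hammer show no movement. I did not re-check the bottle and tin in that picture, but the arm never went near them.
- **Disagreements:** With the block held over the gauge, it looked about 5 mm nearer the fixed jaw than predicted. After placing it was within about 2 mm, and the jaws took up the rest. No check failed.

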